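# Hold the eccentric wheel heavy side down

### The arm

A 6-joint arm with a two-finger parallel gripper is mounted at the origin on the work surface. World frame = base frame: x ahead of the robot, y to its left, z up, the work surface at z = 0. Lengths are in mm, angles in rad, forces in N, time in s.
With the tool pointing down it reaches from about 350 to 875 mm from the base axis. Payload 4.2 kg.
Tool frame: the origin (TCP) lies at the very end of the fingers, on their centre line; the grasp point (between the pads) lies 19 mm behind it (robot.grip_depth is the distance from the TCP to the grasp point, in mm); z points along the fingers, x is the direction in which the jaws open and shut, and the axes are right-handed (so a half turn about z gives the same grasp; the last joint's range is limited). The gripper opens to 87 mm and grips with 3 to 60 N. Pads are 19 mm wide; open, the fingers measure 117 mm over their backs; the gripper's body (75 mm by 190 mm) begins 51 mm behind the grasp point.
Start: joints at [-1.051, 0.385, 0.008, 0, -1.194, -0.259], TCP at [161.175, -603.839, 222.55] pointing down, gripper open.
Joint ranges: [-3.14, 3.14], [-1.21, 2.06], [-1.07, 1.41], [-3.16, 2.05], [-2.99, -0.16], [-3.1, 3.1]. Speed limits (rad/s): [2.79, 2.79, 3.14, 3.14, 3.14, 3.14].

### API

Orientations are given as a rotation vector (axis times angle).
In Python, from workcell import robot gives the robot as it stands. The module is installed in compiled form; this text tells all that it offers.
- The arm moves only by the tool drive_tool, never from a script. Its argument "deltas" is a list of rows, each a list of 3 entries, a list of its own where there are three numbers: the turn, a rotation vector about the world's x, y, z in rad, then the shift along the world's x, y, z in cm, then the finger opening in cm, from 0 to 8.7. In form: [[[wx, wy, wz], [dx, dy, dz], grip], ...]. A call has 1 to 20 rows; each row is the pose to reach, as a shift and turn from the pose commanded when the call began; what a row does not reach only later rows make up. A row lasts 1/10 s, in which the tool goes at most 50 mm and 8.59 degrees, less where a joint would pass 70% of its speed; a pose out of reach is approached as far as the arm can. A call with a gripper value outside its range is refused whole. The fingers move at their own pace and stop on an object; "grip_force" is the grip in N (left out, the last holds). Time passes only in rows, so rows that repeat a pose let the fingers close. It gives the time, the measured TCP pose, the force and the opening at its end, in the units of the state.
- robot.read_state(): the state, without advancing time (a new reading comes with each control period).
- robot.read_camera(name): name is "side" or "top"; returns a dict with "frame" (420x560x3 uint8, red, green, blue), "vertical_fov" (degrees; the focal length in pixels is half the picture's height over the tangent of half this angle, whatever the lens; pixels are square), "cx", "cy" (the principal point, pixels), "dist_coeffs" ([k1, k2, p1, p2, k3] as OpenCV has them; the pictures are not rectified), "T" (4x4, takes a point from camera to world coordinates). Camera axes: x right, y down, z forward; pixel columns grow to the right and rows downward; lengths in mm; the calibration is good to about 2 mm. A picture is of the moment at which its call begins. There is no depth.
- robot.job_done(): hands the job in, once; it reports no verdict.
Trained networks look in the newest picture that a camera, given by its name, has taken for a name from the list of things; names that differ only in an ending like _2 or _b are one class to them, and where a whole thing is asked for, a point or a joint stands for the part that bears it (a point fixed in the world has none). Each returns a list of dicts, best first, with "confidence" (0 to 1); they miss things now and then, are a little off and sometimes report something else, mostly with a low value. They report only what shows in the picture. A call takes as long as a camera call.
- robot.look_for(camera, name): "rect" ([centre column, centre row, width, height] in pixels, round what is visible of it).
The state is a dict: "time": time; "joint_pos": joint angles; "qvel": joint speeds; "joint_efforts": joint torques, N m; "tcp_pos": TCP position; "ee_rot": TCP orientation; "force": force on the tool from outside, world axes, zero at the start; "wrist_torque": the same for the moment, N m; "width": finger opening in mm.
Only numpy, scipy, OpenCV 4.12 (cv2) and the standard library are available. Lean on these libraries where they do the work, as an engineer would, in place of code of your own. Each camera call takes 0.05 s, during which the arm holds its last target.

### The job

The upright wheel on the small stand has a hidden weight somewhere inside. Turn it by hand and let it roll back, to find out which side is heavy, then grip it by the rim and hold it with the heavy side straight down (not merely where it comes to rest, because its bearing is stiff and stops it well short), so that I can clip a counterweight exactly on top. Finish while still gripping the wheel and keeping it still, and leave the things lying around it where they are.

Things in the scene. Friction and masses are not known exactly. Their poses are not given: they have to be found in the camera images.
- stand: White balancing stand, fixed to the table; origin on the table straight below the wheel's centre, x axis level along the axle, z up. Base plate 15 mm high, x -100 to +50 mm, 130 mm wide. One post, 44 mm wide, x -65 to -41 mm, carries the axle; its round head (52 mm) ends 151 mm above the table. Nothing stands beside the wheel on the +x side.
- rotor: The wheel: upright aluminium disc, 170 mm diameter, 14 mm thick, rim top 210 mm above the table. Origin at its centre, x along the axle; turns endlessly about x. In its middle a black drum, 104 mm diameter, 40 mm thick overall; outside it 33 mm of plain disc can be pinched from above, fingers closing along the axle. Its z axis runs from the centre along a raised rib (see point index).
- index (a point): Point on the wheel's rim, 85 mm from the centre, where a 7 mm wide dark line ends that prolongs a raised aluminium rib on both drum faces; thin ticks every 30 degrees mark the rest of the rim. It only shows the wheel's angle: the hidden weight lies at any angle to it, different every time but fixed during a run.
- axle (a point): Wheel centre, 125 mm above the table. In the drum a 0.21 to 0.29 kg weight is hidden 34 mm off the axle; the other 0.5 kg is balanced. Turning slowly takes about 2 N at the rim, or less. Let go, the damped wheel rolls towards heavy side down, some 2 to 4 s, perhaps still as the run begins.
- bearing (a point): Centre of the round head of the post, 53 mm behind the wheel's centre (stand -x). The bearing is stiff: the rolling wheel stops 20 to 32 degrees short of heavy side down, equally far whichever way it rolls, and stays put anywhere nearer (also within that angle of heavy side up). So heavy side down is midway between the stops reached rolling from one side and from the other.
- objective: bystander: steel microscope objective standing on end, 28 mm in diameter, 46 mm high; origin under its centre
- slidebox: bystander: flat grey and white slide box, 102 x 84 x 34 mm; origin under its centre
- dish: bystander: closed glass dish, 90 mm in diameter, 18 mm high; origin under its centre

How it is judged (in metres and radians):
On the way:
1. the wheel is turned by hand (contact force between the fingers and rotor above 0.3 N and angular speed of rotor above 0.1 rad/s), for 0.1 s.
At the end, for the whole second after the job is handed in: The hidden weight is straight below the axle to within 0.2 rad (11 degrees), the wheel stands still (under 0.1 rad/s), and the fingers still grip it with more than 2 N (angle between slug_c0's own z axis and vertical below 0.2 rad and angular speed of rotor below 0.1 rad/s and contact force between the fingers and rotor above 2 N); the arm keeps its last pose, push and grip.
It fails at once if a bystander was moved more than 25 mm (distance of any of objective, slidebox, dish from where it was at the start of the episode above 0.025 m).
It also fails if it takes over 58 s, if anything falls off the work surface, if the arm or the gripper's body presses on something with over 40 N, if the wrist force passes 120 N, or if a joint passes its speed limit or range.

## Working session

There is one attempt and no reset: what is moved stays moved. The work goes in short steps, Python scripts to look and compute and a tool call to move; the robot and the scene stay as the last step left them, time stands still between calls to the robot, and variables do not carry over. Pictures are saved under pics/ and viewed, and the job is handed in when it is done.

Besides the shell and the picture viewer there is one more tool, called after "Call:" by a JSON object that holds its "name" and its "arguments". drive_tool: Moves the arm, as the interface text tells. Its arguments: {"type":"object","properties":{"deltas":{"type":"array"},"grip_force":{"type":"number"}},"required":["deltas"]}

```bash
mkdir -p pics
cat > h.py <<'E'
import numpy as np, cv2
from workcell import robot
def cam(n,save=None):
    c=robot.read_camera(n)
    f=c["frame"]; H=f.shape[0]
    fl=H/2/np.tan(np.radians(c["vertical_fov"])/2)
    c["K"]=np.array([[fl,0,c["cx"]],[0,fl,c["cy"]],[0,0,1.]]); c["D"]=np.array(c["dist_coeffs"],float); c["T"]=np.array(c["T"])
    if save: cv2.imwrite("pics/"+save,f[:,:,::-1])
    return c
def ray(c,uv):
    p=cv2.undistortPoints(np.array([[uv]],float),c["K"],c["D"])[0,0]
    return c["T"][:3,3],c["T"][:3,:3]@np.array([p[0],p[1],1])
def onplane(c,uv,n,d):
    o,r=ray(c,uv); n=np.array(n,float); return o+r*(d-n@o)/(n@r)
def proj(c,P):
    Ti=np.linalg.inv(c["T"]); 
    return cv2.projectPoints(np.array(P,float).reshape(-1,3),cv2.Rodrigues(Ti[:3,:3])[0],Ti[:3,3],c["K"],c["D"])[0].reshape(-1,2)
E
python3 - <<'E'
from h import *
s=robot.read_state();print(s)
for n in("side","top"):
    c=cam(n,n+"0.png");print(n,c["K"],c["D"],c["T"])
    for t in("stand","rotor","index","axle","bearing","objective","slidebox","dish"):
        print(t,[(np.round(d["rect"]),round(d["confidence"],2)) for d in robot.look_for(n,t)][:2])
E
```

```text
{'time': 0.0, 'joint_pos': array([-1.05138466e+00,  3.85561426e-01,  6.64930501e-03, -5.07998744e-04,
       -1.19402277e+00, -2.58585553e-01]), 'qvel': array([ 3.04477544e-04,  4.38489880e-05, -1.77932963e-03, -9.17177204e-04,
       -1.29109783e-03,  7.63533404e-04]), 'joint_efforts': array([ 4.40097419e-04, -3.90666890e+01,  1.87408304e+01,  4.22004372e+00,
        1.09812029e-02, -2.02791034e-04]), 'tcp_pos': array([ 161.03124329, -603.27694873,  221.46453109]), 'ee_rot': array([-1.91283540e+00, -2.48986241e+00, -1.98004103e-03]), 'force': array([-0.38469427,  0.34317233,  0.3178307 ]), 'wrist_torque': array([-0.00238975,  0.03334246, -0.02322698]), 'width': 86.82901543065904}
side [[532.93549989   0.         285.99499901]
 [  0.         532.93549989 209.43310228]
 [  0.           0.           1.        ]] [-0.03395852  0.          0.          0.          0.        ] [[-9.99695708e-01  1.45182429e-02  1.99427260e-02  5.47680935e+02]
 [-1.02691358e-02  4.90130789e-01 -8.71588409e-01  9.80536885e+02]
 [-2.24284763e-02 -8.71527986e-01 -4.89832556e-01  6.91691546e+02]
 [ 0.00000000e+
[... 675 characters left out ...]
[[-7.51874762e-03 -9.92180690e-01  1.24583088e-01  4.53020702e+02]
 [-9.99872384e-01  9.21559416e-03  1.30494956e-02  3.47358673e+01]
 [-1.40955648e-02 -1.24469074e-01 -9.92123362e-01  1.10665646e+03]
 [ 0.00000000e+00  0.00000000e+00  0.00000000e+00  1.00000000e+00]]
stand [(array([264., 206.,  69.,  74.]), 0.65)]
rotor [(array([255., 193.,  52.,  49.]), 0.77)]
index [(array([255., 194.,  58.,  55.]), 0.58)]
axle [(array([261., 208.,  76.,  77.]), 0.78)]
bearing [(array([261., 204.,  75.,  74.]), 0.96)]
objective [(array([311., 125.,  14.,  15.]), 0.46)]
slidebox [(array([190., 245.,  46.,  38.]), 0.65)]
dish [(array([195., 162.,  32.,  31.]), 0.96), (array([309., 125.,  13.,  12.]), 0.27)]
```

Run:
```python
import cv2
a=cv2.imread("pics/side0.png")[180:390,150:400];b=cv2.imread("pics/top0.png")[90:290,150:350]
cv2.imwrite("pics/a.png",cv2.resize(a,None,fx=2.8,fy=2.8,interpolation=3));cv2.imwrite("pics/b.png",cv2.resize(b,None,fx=3,fy=3,interpolation=3))
```

```text
(no output)
```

View pics/a.png

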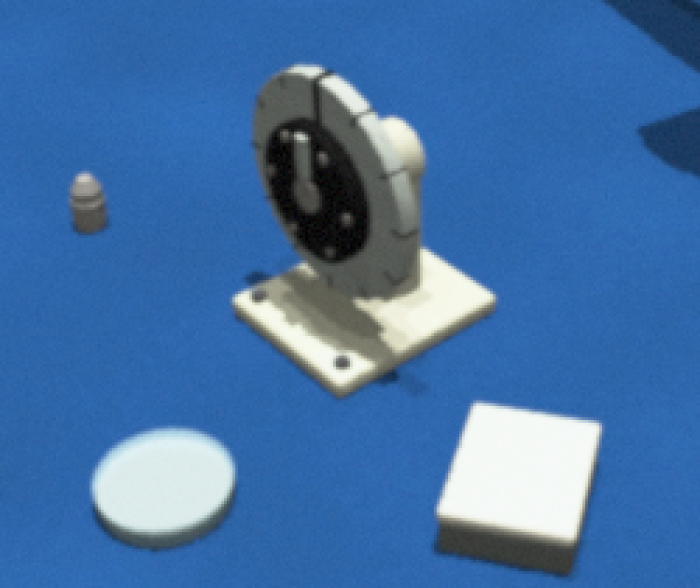

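View pics/b.png

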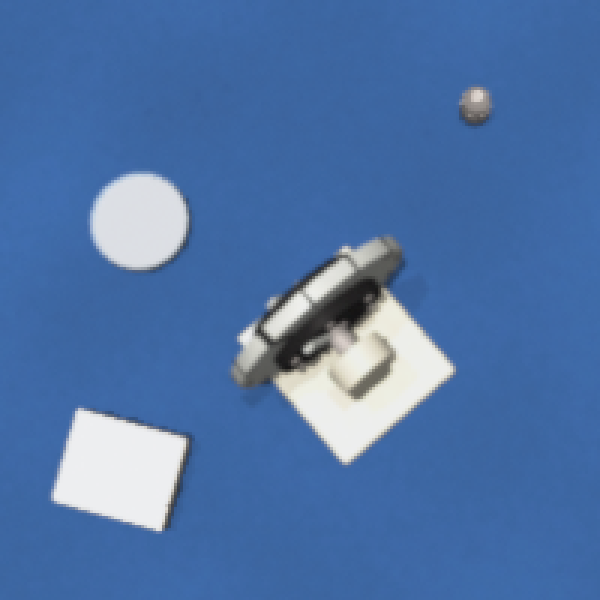

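The side view shows the wheel's +x face, with the index line near the top at about (263,213), and the front edge of the base plate facing lower left. In the top view the stand's x axis points up and left. The objective, dish and slide box all stand clear of the wheel. Next I fit the stand pose and build an angle reader.

```bash
cat > fit.py <<'E'
from h import *
from scipy.optimize import least_squares
from scipy.spatial.transform import Rotation as R
S=cam("side");Tc=cam("top")
s=[((50,-65),(234,293)),((50,65),(338,381)),((-100,65),(495,294))]
t=[((-100,-65),(455,370)),((-100,65),(347,463))]
def W(p,P):
    c,q=np.cos(p[2]),np.sin(p[2]); P=np.atleast_2d(P)
    return np.c_[p[0]+c*P[:,0]-q*P[:,1],p[1]+q*P[:,0]+c*P[:,1],P[:,2]]
sp=np.array([[a[0],a[1],15] for a,_ in s]);su=np.array([[b[0]/2.8+150,b[1]/2.8+180] for _,b in s])
tp=np.array([[a[0],a[1],15] for a,_ in t]+[(-53,0,125)]);tu=np.array([[b[0]/3+150,b[1]/3+90] for _,b in t]+[(150+362/3,90+362/3)])
f=lambda p:np.r_[(proj(S,W(p,sp))-su).ravel(),(proj(Tc,W(p,tp))-tu).ravel()]
r=least_squares(f,[500,60,0.8]);print(r.x,np.round(r.fun,1))
np.save("pose.npy",r.x)
a=np.linspace(0,2*np.pi,200)
for c,n in((S,"side"),(Tc,"top")):
    im=cv2.resize(c["frame"][:,:,::-1].copy(),None,fx=4,fy=4,interpolation=3)
    for P in(np.c_[0*a+7,85*np.sin(a),125+85*np.cos(a)],np.c_[0*a-7,85*np.sin(a),125+85*np.cos(a)],np.c_[0*a+20,52*np.sin(a),125+52*np.cos(a)],np.array([(50,-65,15),(50,65,15),(-100,65,15),(-100,-65,15)])):
        cv2.polylines(im,[np.int32(proj(c,W(r.x,P))*4+2)],True,(0,0,255),1)
    o=(proj(c,W(r.x,[(0,0,110)]))[0]*4).astype(int)
    cv2.imwrite(f"pics/fit_{n}.png",im[o[1]-300:o[1]+300,o[0]-350:o[0]+350])
for n in("objective","slidebox","dish"):
    for c,k in((S,"side"),(Tc,"top")):
        d=robot.look_for(k,n)
        if d: print(n,k,onplane(c,d[0]["rect"][:2],[0,0,1],15).round())
st=robot.read_state();print(R.from_rotvec(st["ee_rot"]).as_matrix().round(3),st["time"])
E
python3 fit.py
```

```text
[604.36633012 111.10368831   0.70041813] [-1.7  0.3 -0.3  0.2  0.8 -0.4  0.9 -0.  -0.4  0.9 -0.   0.5]
objective side [583.   8.  15.]
objective top [816. -25.  15.]
slidebox side [481. 301.  15.]
slidebox top [484. 299.  15.]
dish side [810. -18.  15.]
dish top [704. 287.  15.]
[[-0.258  0.966 -0.   ]
 [ 0.966  0.258  0.   ]
 [ 0.    -0.    -1.   ]] 1.3
```

View pics/fit_side.png

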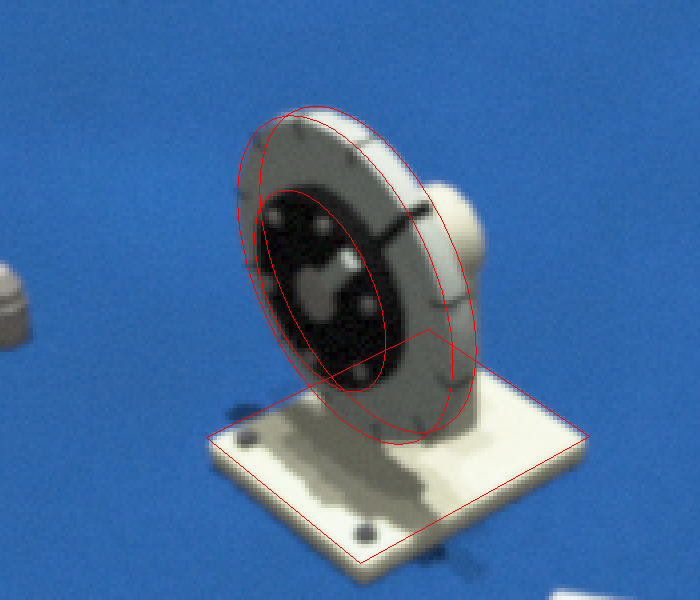

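View pics/fit_top.png

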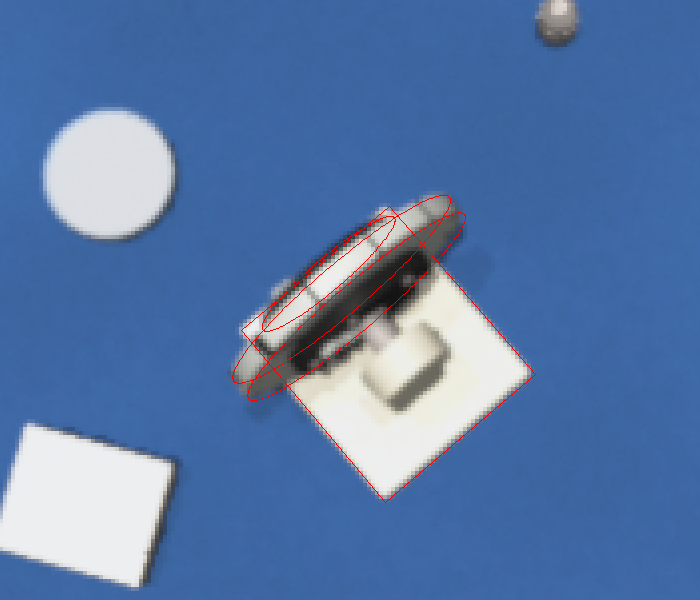

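The overlay matches the base and rim to within about 2 px. The index has moved from (263,213) to the right-hand side, so the wheel is still rolling. I'll read its angle over time.

```bash
cat > ang.py <<'E'
from h import *
p=np.load("pose.npy")
def W(P):
    c,q=np.cos(p[2]),np.sin(p[2]); P=np.atleast_2d(P)
    return np.c_[p[0]+c*P[:,0]-q*P[:,1],p[1]+q*P[:,0]+c*P[:,1],P[:,2]]
# angle th: index dir = (0,-sin th,cos th) in stand frame (right-handed about +x)
A=np.radians(np.arange(0,360,1.0)); 
def read(c,full=False):
    g=c["frame"].astype(np.float32).mean(2)
    rs=np.arange(58,78,2.0)
    P=np.array([(7,-r*np.sin(a),125+r*np.cos(a)) for a in A for r in rs])
    uv=proj(c,W(P)).astype(np.float32)
    v=cv2.remap(g,uv[:,0].reshape(360,-1),uv[:,1].reshape(360,-1),cv2.INTER_LINEAR)
    m=np.median(v,1); 
    bg=np.array([np.median(np.take(m,range(i-20,i+21),mode='wrap')) for i in range(360)])
    d=np.maximum(bg-m,0); d=np.convolve(np.r_[d[-3:],d,d[:3]],np.ones(7)/7,'valid')
    i=int(d.argmax()); k=np.arange(i-5,i+6); w=np.take(np.maximum(bg-m,0),k,mode='wrap')
    d2=d.copy(); d2[np.arange(i-12,i+13)%360]=0
    j=int(d2.argmax())
    return ((k*w).sum()/w.sum()+180)%360-180, d[i], j, d2[j]
def snap(name,c):
    im=cv2.resize(c["frame"][:,:,::-1].copy(),None,fx=4,fy=4,interpolation=3)
    a=np.radians(read(c)[0]); q=proj(c,W([(7,-52*np.sin(a),125+52*np.cos(a)),(7,-100*np.sin(a),125+100*np.cos(a))]))*4+2
    cv2.line(im,tuple(int(x) for x in q[1]),tuple(int(x) for x in (q[1]*2-q[0])),(0,0,255),2)
    o=(proj(c,W([(0,0,140)]))[0]*4).astype(int)
    cv2.imwrite("pics/"+name,im[max(0,o[1]-300):o[1]+300,o[0]-350:o[0]+350])
E
python3 - <<'E'
from ang import *
for i in range(14):
    c=cam("side"); 
    if i%2==0: print(robot.read_state()["time"],np.round(read(c),1))
snap("s1.png",c)
# approach target
from scipy.spatial.transform import Rotation as R
st=robot.read_state(); print(st["tcp_pos"],W([(0,0,210)]))
E
```

```text
1.35 [-43.8  51.1 165.   18.4]
1.45 [-43.9  50.2 166.   16.4]
1.55 [-44.1  50.5 101.   17. ]
1.65 [-44.1  49.8 164.   17.5]
1.75 [-44.   50.8 164.   18.4]
1.85 [-44.1  50.7 164.   18. ]
1.95 [-44.1  51.8 168.   18.4]
[ 161.17223824 -603.82498963  222.54504246] [[604.36633012 111.10368831 210.        ]]
```

View pics/s1.png

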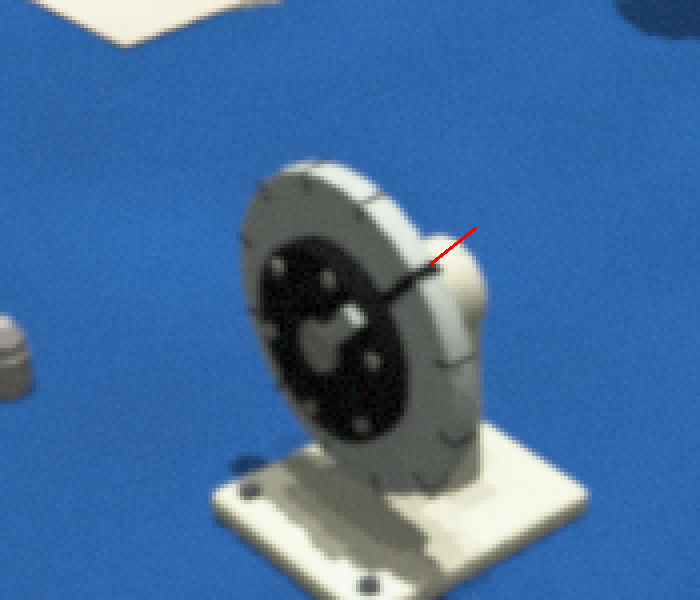

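The wheel rolled from about 0° down to −44° (negative direction) and has stopped there. That is stop A, so heavy-down should lie at about −64 to −76°. To find stop B I'll grip from above and turn the wheel a further −100° or so in two strokes.

```bash
cat > mv.py <<'E'
from ang import *
from scipy.spatial.transform import Rotation as R
u=np.array([np.cos(p[2]),np.sin(p[2]),0])
def target(alpha,r):
    a=np.radians(alpha); pos=W([(0,-r*np.sin(a),125+r*np.cos(a))])[0]
    x=-u; z=np.array([0,0,-1.]); y=np.cross(z,x)
    return R.from_rotvec(u*a)*R.from_matrix(np.c_[x,y,z]),pos
def delta(al,r,frm=None):
    Rt,P=target(al,r)
    if frm is None:
        s=robot.read_state(); R0,P0=R.from_rotvec(s["ee_rot"]),s["tcp_pos"]
    else: R0,P0=target(*frm)
    return (Rt*R0.inv()).as_rotvec().round(3).tolist(),((P-P0)/10).round(2).tolist()
E
python3 - <<'E'
from mv import *
for a,r in((0,180),(25,150),(25,59)): print(a,r,delta(a,r))
print("from 0,180:",delta(25,150,(0,180)),delta(25,59,(0,180)))
E
```

```text
0 180 ([-0.0, -0.0, 2.01], [44.32, 71.49, 8.25])
25 150 ([0.494, -0.156, 1.973], [48.41, 66.65, 3.84])
25 59 ([0.494, -0.156, 1.973], [45.93, 69.59, -4.41])
from 0,180: ([0.334, 0.281, -0.0], [4.09, -4.85, -4.41]) ([0.334, 0.281, -0.0], [1.61, -1.91, -12.65])
```

Call:
{"name": "drive_tool", "arguments": {"deltas": [[[0,0,0],[0,0,5],8.7],[[0,0,0.1],[2,3,8.25],8.7],[[0,0,0.22],[5,8,8.25],8.7],[[0,0,2.01],[44.3,71.5,8.25],8.7],[[0,0,2.01],[44.3,71.5,8.25],8.7],[[0,0,2.01],[44.3,71.5,8.25],8.7],[[0,0,2.01],[44.3,71.5,8.25],8.7],[[0,0,2.01],[44.3,71.5,8.25],8.7],[[0,0,2.01],[44.3,71.5,8.25],8.7],[[0,0,2.01],[44.3,71.5,8.25],8.7],[[0,0,2.01],[44.3,71.5,8.25],8.7],[[0,0,2.01],[44.3,71.5,8.25],8.7],[[0,0,2.01],[44.3,71.5,8.25],8.7],[[0,0,2.01],[44.3,71.5,8.25],8.7],[[0,0,2.01],[44.3,71.5,8.25],8.7],[[0,0,2.01],[44.3,71.5,8.25],8.7],[[0,0,2.01],[44.3,71.5,8.25],8.7],[[0,0,2.01],[44.3,71.5,8.25],8.7],[[0,0,2.01],[44.3,71.5,8.25],8.7],[[0,0,2.01],[44.3,71.5,8.25],8.7]]}}

```text
time: 4.0
tcp_pos: [604.4, 112.3, 303.9]
ee_rot: [1.079, -2.948, 0.0]
force: [-0.9, -0.2, -0.4]
width: 86.9
```

Run:
```python
from mv import *
print(robot.read_state()["time"],delta(0,180),delta(25,150),delta(25,59))
c=cam("side");print(read(c));snap("s2.png",c)
```

```text
4.0 ([0.001, -0.002, -0.001], [0.0, -0.12, 0.11]) ([0.334, 0.28, -0.002], [4.09, -4.97, -4.29]) ([0.334, 0.28, -0.002], [1.61, -2.03, -12.54])
(np.float64(-44.24997996748834), np.float64(50.64148167201451), 165, np.float64(15.07031168256487))
```

View pics/s2.png

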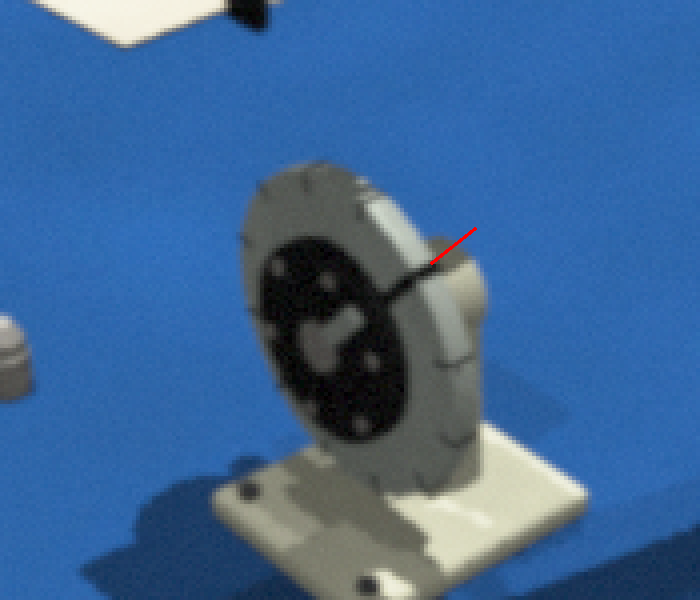

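The tool is above the wheel, which is unchanged at −44.2°. Next I approach tilted by 25°, straddle the rim and close.

Call:
{"name": "drive_tool", "arguments": {"deltas": [[[0.11,0.09,0],[1.5,-1.8,-1.5],8.7],[[0.22,0.19,0],[3,-3.6,-3],8.7],[[0.334,0.281,0],[4.1,-4.9,-4.4],8.7],[[0.334,0.281,0],[4.1,-4.9,-4.4],8.7],[[0.334,0.281,0],[4.1,-4.9,-4.4],8.7],[[0.334,0.281,0],[3.3,-3.9,-7],8.7],[[0.334,0.281,0],[2.45,-2.9,-10],8.7],[[0.334,0.281,0],[1.6,-1.9,-12.65],8.7],[[0.334,0.281,0],[1.6,-1.9,-12.65],8.7],[[0.334,0.281,0],[1.6,-1.9,-12.65],8.7]], "grip_force": 15}}

```text
time: 5.05
tcp_pos: [620.2, 92.4, 181.4]
ee_rot: [1.01, -2.755, -0.608]
force: [-0.2, -0.0, 0.2]
width: 87.0
```

Run:
```python
from mv import *
print(robot.read_state()["time"],delta(25,59))
c=cam("side");print(read(c));snap("s3.png",c)
for a in range(25,-26,-5): print(a,delta(a,59,(25,59)))
```

```text
5.05 ([0.001, 0.004, -0.002], [0.02, -0.03, -0.29])
(np.float64(-44.20236603694639), np.float64(51.59825842721122), 168, np.float64(16.194847651890345))
25 ([0.0, 0.0, 0.0], [0.0, 0.0, 0.0])
20 ([-0.067, -0.056, 0.0], [-0.31, 0.36, 0.2])
15 ([-0.133, -0.112, 0.0], [-0.62, 0.74, 0.35])
10 ([-0.2, -0.169, 0.0], [-0.95, 1.12, 0.46])
5 ([-0.267, -0.225, 0.0], [-1.28, 1.51, 0.53])
0 ([-0.334, -0.281, 0.0], [-1.61, 1.91, 0.55])
-5 ([-0.4, -0.337, 0.0], [-1.94, 2.3, 0.53])
-10 ([-0.467, -0.394, 0.0], [-2.27, 2.69, 0.46])
-15 ([-0.534, -0.45, 0.0], [-2.59, 3.07, 0.35])
-20 ([-0.6, -0.506, 0.0], [-2.91, 3.45, 0.2])
-25 ([-0.667, -0.562, 0.0], [-3.21, 3.81, 0.0])
```

View pics/s3.png

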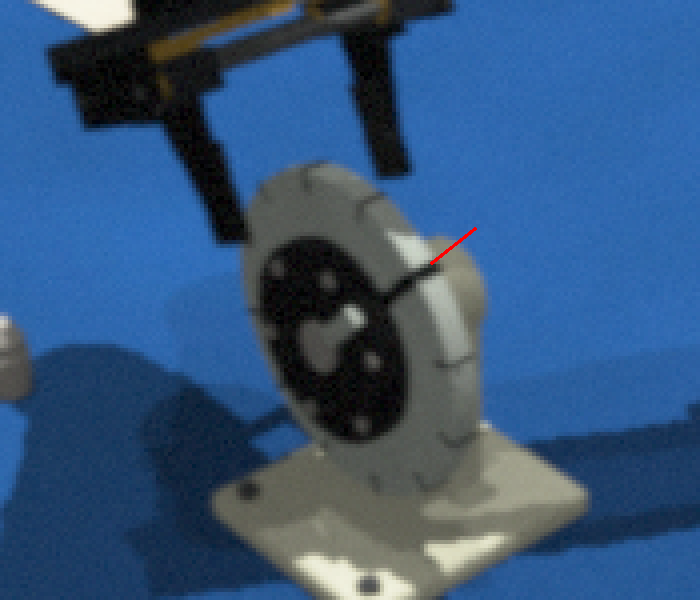

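The fingers straddle the disc, with tips at (230,240) and (395,175). I close and turn −50°.

Call:
{"name": "drive_tool", "arguments": {"deltas": [[[0,0,0],[0,0,0],0],[[0,0,0],[0,0,0],0],[[0,0,0],[0,0,0],0],[[0,0,0],[0,0,0],0],[[0,0,0],[0,0,0],0],[[0,0,0],[0,0,0],0],[[0,0,0],[0,0,0],0]], "grip_force": 15}}

```text
time: 5.8
tcp_pos: [620.2, 92.2, 178.4]
ee_rot: [1.005, -2.752, -0.611]
force: [-0.3, -0.8, -0.1]
width: 39.2
```

Call:
{"name": "drive_tool", "arguments": {"deltas": [[[-0.067,-0.056,0],[-0.31,0.36,0.2],0],[[-0.133,-0.112,0],[-0.62,0.74,0.35],0],[[-0.2,-0.169,0],[-0.95,1.12,0.46],0],[[-0.267,-0.225,0],[-1.28,1.51,0.53],0],[[-0.334,-0.281,0],[-1.61,1.91,0.55],0],[[-0.4,-0.337,0],[-1.94,2.3,0.53],0],[[-0.467,-0.394,0],[-2.27,2.69,0.46],0],[[-0.534,-0.45,0],[-2.59,3.07,0.35],0],[[-0.6,-0.506,0],[-2.91,3.45,0.2],0],[[-0.667,-0.562,0],[-3.21,3.81,0],0],[[-0.667,-0.562,0],[-3.21,3.81,0],0]]}}

```text
time: 6.9
tcp_pos: [588.0, 132.7, 178.9]
ee_rot: [-1.013, 2.746, -0.61]
force: [0.9, 2.6, 0.6]
width: 13.8
```

Run:
```python
from mv import *
s=robot.read_state();print(s["time"],s["force"],s["width"],s["joint_pos"].round(2),delta(-25,59))
c=cam("side");print(read(c));snap("s4.png",c)
```

```text
6.9 [0.85018232 2.64973917 0.60354861] 13.7734031995525 [ 0.67  0.32 -0.48  0.6  -0.85 -0.39] ([0.0, 0.003, -0.007], [0.03, -0.25, -0.05])
(np.float64(-83.05676555172289), np.float64(47.01027733939035), 335, np.float64(26.687592097691127))
```

View pics/s4.png

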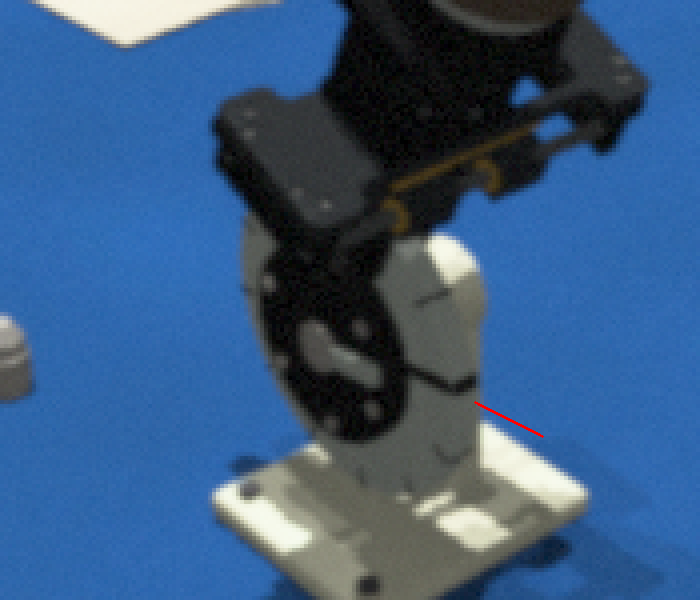

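The index is at −83°, seen at about (450,383). The fingers were still closing when the stroke began, so only 39° was carried over. I regrip for a second stroke.

Call:
{"name": "drive_tool", "arguments": {"deltas": [[[0,0,0],[0,0,0],5],[[0,0,0],[0,0,0],5],[[0,0,0],[0,0,0],5],[[0,0,0],[0,0,0],5],[[0,0,0],[0,0,0],5],[[0,0,0],[0,0,0],5],[[0.133,0.112,0],[0.62,-0.74,0.35],5],[[0.267,0.225,0],[1.28,-1.51,0.53],5],[[0.4,0.337,0],[1.94,-2.3,0.53],5],[[0.534,0.45,0],[2.59,-3.07,0.35],5],[[0.667,0.562,0],[3.21,-3.81,0],5],[[0.667,0.562,0],[3.21,-3.81,0],0],[[0.667,0.562,0],[3.21,-3.81,0],0],[[0.667,0.562,0],[3.21,-3.81,0],0],[[0.667,0.562,0],[3.21,-3.81,0],0],[[0.667,0.562,0],[3.21,-3.81,0],0],[[0.667,0.562,0],[3.21,-3.81,0],0],[[0.667,0.562,0],[3.21,-3.81,0],0],[[0.667,0.562,0],[3.21,-3.81,0],0]]}}

```text
time: 8.85
tcp_pos: [620.7, 94.1, 179.3]
ee_rot: [1.008, -2.754, -0.612]
force: [3.2, 5.1, 0.1]
width: 14.1
```

Run:
```python
from mv import *
s=robot.read_state();print(s["time"],s["force"],s["width"],delta(25,59))
c=cam("side");print(read(c))
for a in range(25,-31,-5): print(a,delta(a,59,(25,59)))
```

```text
8.85 [3.19389053 5.09538761 0.08849669] 14.068194866443424 ([-0.002, 0.003, -0.001], [-0.03, -0.21, -0.09])
(np.float64(-82.08131923215751), np.float64(50.86055973597935), 36, np.float64(13.963308061872208))
25 ([0.0, 0.0, 0.0], [0.0, 0.0, 0.0])
20 ([-0.067, -0.056, 0.0], [-0.31, 0.36, 0.2])
15 ([-0.133, -0.112, 0.0], [-0.62, 0.74, 0.35])
10 ([-0.2, -0.169, 0.0], [-0.95, 1.12, 0.46])
5 ([-0.267, -0.225, 0.0], [-1.28, 1.51, 0.53])
0 ([-0.334, -0.281, 0.0], [-1.61, 1.91, 0.55])
-5 ([-0.4, -0.337, 0.0], [-1.94, 2.3, 0.53])
-10 ([-0.467, -0.394, 0.0], [-2.27, 2.69, 0.46])
-15 ([-0.534, -0.45, 0.0], [-2.59, 3.07, 0.35])
-20 ([-0.6, -0.506, 0.0], [-2.91, 3.45, 0.2])
-25 ([-0.667, -0.562, 0.0], [-3.21, 3.81, 0.0])
-30 ([-0.734, -0.619, 0.0], [-3.51, 4.16, -0.24])
```

Call:
{"name": "drive_tool", "arguments": {"deltas": [[[-0.067,-0.056,0],[-0.31,0.36,0.2],0],[[-0.133,-0.112,0],[-0.62,0.74,0.35],0],[[-0.2,-0.169,0],[-0.95,1.12,0.46],0],[[-0.267,-0.225,0],[-1.28,1.51,0.53],0],[[-0.334,-0.281,0],[-1.61,1.91,0.55],0],[[-0.4,-0.337,0],[-1.94,2.3,0.53],0],[[-0.467,-0.394,0],[-2.27,2.69,0.46],0],[[-0.534,-0.45,0],[-2.59,3.07,0.35],0],[[-0.6,-0.506,0],[-2.91,3.45,0.2],0],[[-0.667,-0.562,0],[-3.21,3.81,0],0],[[-0.734,-0.619,0],[-3.51,4.16,-0.24],0],[[-0.734,-0.619,0],[-3.51,4.16,-0.24],0]]}}

```text
time: 10.1
tcp_pos: [585.1, 136.2, 176.7]
ee_rot: [-0.994, 2.691, -0.726]
force: [3.1, 2.5, -0.6]
width: 13.8
```

Run:
```python
from mv import *
s=robot.read_state();print(s["time"],s["force"],s["width"],delta(-30,59))
c=cam("side");print(read(c));snap("s5.png",c)
```

```text
10.1 [ 3.10613865  2.52344554 -0.6448202 ] 13.752985050999706 ([0.002, 0.004, -0.008], [0.03, -0.25, -0.06])
(np.float64(-137.16308330820686), np.float64(31.576145717075892), 327, np.float64(24.342727661132812))
```

View pics/s5.png

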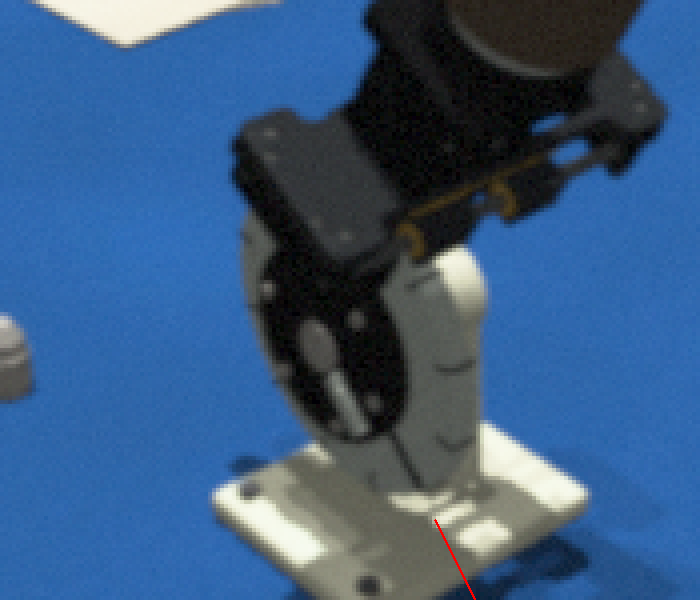

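The wheel is at −137°. I release it and let it roll back.

Call:
{"name": "drive_tool", "arguments": {"deltas": [[[0,0,0],[0,0,0],6],[[0,0,0],[0,0,0],6],[[0,0,0],[0,0,0],6],[[0,0,0],[0,0,0],6],[[0,0,0],[0,0,0],6],[[0,0,0],[0,0,0],6],[[0,0,0],[0,0,0],6],[[0,0,0],[0,0,0],6],[[0,0,0],[0,0,0],6],[[0,0,0],[0,0,0],6],[[0,0,0],[0,0,0],6],[[0,0,0],[0,0,0],6],[[0,0,0],[0,0,0],6],[[0,0,0],[0,0,0],6],[[0,0,0],[0,0,0],6]]}}

```text
time: 11.65
tcp_pos: [585.1, 133.8, 176.2]
ee_rot: [-0.986, 2.699, -0.723]
force: [0.1, 0.5, 0.8]
width: 59.8
```

Run:
```python
from mv import *
for i in range(40):
    c=cam("side")
    if i%4==0: print(robot.read_state()["time"],np.round(read(c),1))
snap("s6.png",c)
```

```text
11.7 [-90.6  42.6 327.   25.8]
11.9 [-90.3  44.3 327.   25.8]
12.1 [-90.2  43.7 327.   25.4]
12.3 [-90.1  43.5 328.   24.2]
12.5 [-90.1  44.1 327.   25.4]
12.7 [-90.1  43.3 327.   25.3]
12.9 [-90.   44.  327.   26.9]
13.1 [-90.1  43.1 327.   26. ]
13.3 [-90.1  43.3 327.   25.6]
13.5 [-90.1  43.4 328.   26.2]
```

View pics/s6.png

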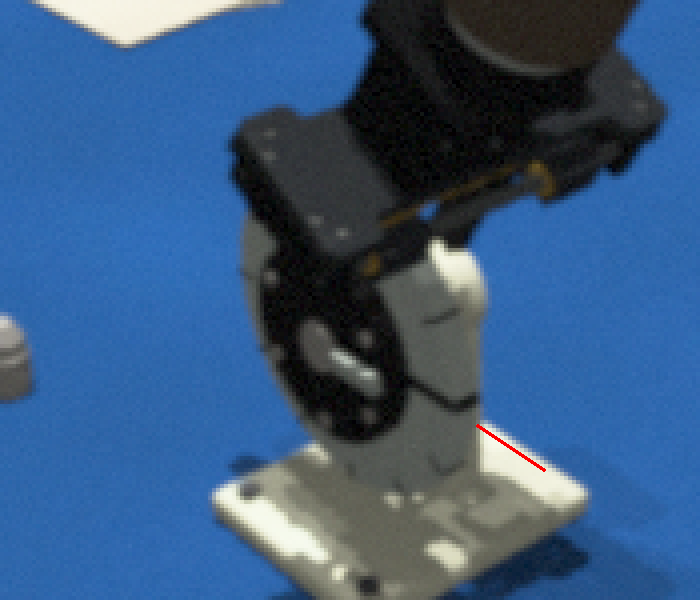

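Stop B is −90.1° and stop A was −44.1°, so the half-width is 23°, within the 20 to 32° given. Heavy-down is therefore at −67.1°. I grip here and turn +23°.

Run:
```python
from mv import *
for a in (-26,-22,-18,-14,-10,-7): print(a,delta(a,59,(-30,59)))
```

```text
-26 ([0.053, 0.045, -0.0], [0.23, -0.28, 0.19])
-22 ([0.107, 0.09, -0.0], [0.48, -0.57, 0.36])
-18 ([0.16, 0.135, -0.0], [0.73, -0.86, 0.5])
-14 ([0.214, 0.18, -0.0], [0.98, -1.16, 0.62])
-10 ([0.267, 0.225, -0.0], [1.24, -1.47, 0.7])
-7 ([0.307, 0.259, -0.0], [1.44, -1.71, 0.75])
```

Call:
{"name": "drive_tool", "arguments": {"deltas": [[[0,0,0],[0,0,0],0],[[0,0,0],[0,0,0],0],[[0,0,0],[0,0,0],0],[[0,0,0],[0,0,0],0],[[0,0,0],[0,0,0],0],[[0,0,0],[0,0,0],0],[[0,0,0],[0,0,0],0],[[0,0,0],[0,0,0],0],[[0,0,0],[0,0,0],0],[[0,0,0],[0,0,0],0],[[0,0,0],[0,0,0],0]], "grip_force": 20}}

```text
time: 14.75
tcp_pos: [586.0, 135.0, 176.3]
ee_rot: [-0.987, 2.697, -0.72]
force: [5.0, 2.7, -2.6]
width: 13.6
```

Call:
{"name": "drive_tool", "arguments": {"deltas": [[[0.053,0.045,0],[0.23,-0.28,0.19],0],[[0.107,0.09,0],[0.48,-0.57,0.36],0],[[0.16,0.135,0],[0.73,-0.86,0.5],0],[[0.214,0.18,0],[0.98,-1.16,0.62],0],[[0.267,0.225,0],[1.24,-1.47,0.7],0],[[0.307,0.259,0],[1.44,-1.71,0.75],0],[[0.307,0.259,0],[1.44,-1.71,0.75],0],[[0.307,0.259,0],[1.44,-1.71,0.75],0],[[0.307,0.259,0],[1.44,-1.71,0.75],0],[[0.307,0.259,0],[1.44,-1.71,0.75],0]]}}

```text
time: 15.75
tcp_pos: [600.5, 117.9, 183.2]
ee_rot: [-1.061, 2.903, -0.177]
force: [5.0, 3.7, -3.8]
width: 13.6
```

Run:
```python
from mv import *
for i in range(6):
    c=cam("side"); s=robot.read_state(); print(s["time"],np.round(read(c),1),s["force"].round(1),s["width"])
snap("s7.png",c)
```

```text
15.8 [-66.8  52.   92.   18.8] [ 5.3  3.  -3.5] 13.849744011209513
15.85 [-66.8  52.   92.   17.7] [ 6.1  2.7 -4. ] 14.14156652617254
15.9 [-66.8  51.7  92.   20.2] [ 5.7  3.  -4.4] 13.887531139240474
15.95 [-66.8  52.1  91.   18.9] [ 7.1  3.8 -3. ] 14.1175925154813
16.0 [-66.8  51.7  92.   20.5] [ 5.1  4.3 -4.7] 14.008425388055965
16.05 [-66.8  53.   91.   17.6] [ 5.8  3.6 -3.7] 13.767356007900757
```

View pics/s7.png

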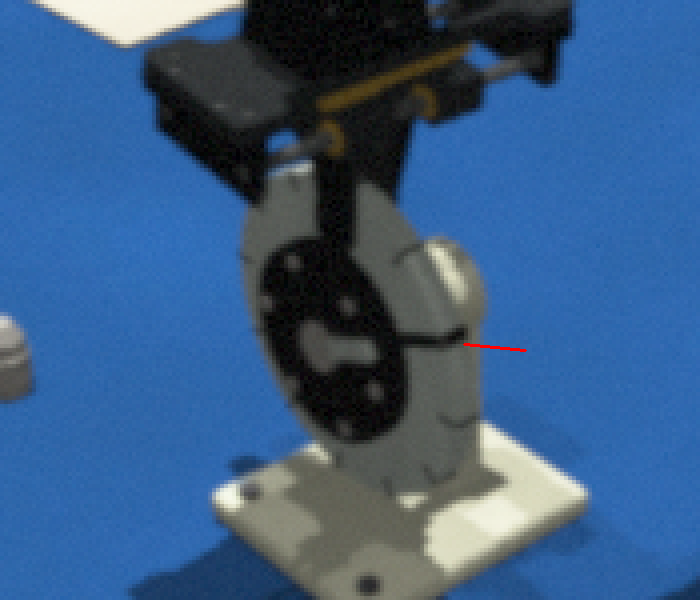

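Run:
```python
from workcell import robot
print(robot.job_done())
```

```text
the job is handed in; nothing more can be done
None
```

The wheel is gripped by the rim with the heavy side down, as best I could measure, and the job was handed in at about 16 s.

- **Finding the heavy side:** At the start the wheel was already rolling, and it stopped with the index at −44.1°. I turned it to −137° in two gripped strokes and let go, and it rolled back and stopped at −90.1°. The midpoint, −67.1°, is heavy side down. The implied stop angle of 23° fits the stated 20 to 32°.
- **Holding it:** I regripped with 20 N commanded and turned the wheel to heavy side down.
- **Last checks:** The index read −66.8° in six pictures in a row, so it was still. The fingers were closed on the 14 mm disc, with about 8 N on the wrist.
- **Bystanders:** I did not measure the objective, slide box and dish again at the end. The arm stayed well clear of them, and the objective looked unmoved where it showed in the later pictures.
- **Disagreements:** On the first stroke the fingers closed late, so it turned the wheel only about 39° instead of 50°. This did not affect the result, because every angle came from the pictures. I measured each stop only once.

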